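# Tip the glass vials from the dispensing jug into the shallow dish

## Robot

A 6-joint arm with a two-finger parallel gripper is mounted at the origin on the work surface. World frame = base frame: x ahead of the robot, y to its left, z up, the work surface at z = 0. Lengths are in m, angles in rad, forces in N, time in s.
With the tool pointing down it reaches from about 0.325 to 0.9 m from the base axis. Payload 6.1 kg.
Tool frame: the origin (TCP) lies midway between the tips of the shut fingers; the grasp point (between the pads) lies 19 mm behind it; x points along the fingers, y is the direction in which the jaws open and shut, and the axes are right-handed (so a half turn about x gives the same grasp; the last joint's range is limited). The gripper opens to 85 mm and grips with 20 to 120 N. Pads are 22 mm wide; open, the fingers measure 114 mm over their backs; the gripper's body (76 mm by 85 mm) begins 54 mm behind the grasp point. The pads swing forward as they close: fully open they stand 13 mm farther back than shut.
Start: joints at [1.205, 0.22, 1.526, -0, 1.395, -0.126], TCP at [0.148, 0.607, 0.201] pointing down, gripper open.
Joint ranges: [-2.98, 2.98], [-0.91, 2.08], [0.09, 2.57], [-1.24, 4.39], [0.2, 2.65], [-2.68, 2.68]. Speed limits (rad/s): [2.57, 2.57, 3.01, 3.14, 3.14, 3.14].

## Interface

Orientations are given as [roll, pitch, yaw] about the fixed x, y, z axes, in that order (R = Rz(yaw) Ry(pitch) Rx(roll)).
In Python, from plant import movep, move_l, set_joints, gripper_to, hold, inverse_kinematics, observe, get_image, get_calibration, Unreachable, job_done gives the robot as it stands. Calls block until the motion is done:
- movep(position, orientation): joint-space move of the TCP to a pose.
- move_l(position, feed=0.15, rotation=None, max_force=None): straight line of the TCP; rotation=None keeps the orientation; feed is the mean speed in m/s. With max_force (N) it stops when the force on the tool has changed by that much, and returns True; else False.
- set_joints(angles): joint-space move.
- gripper_to(opening, f_grip=None): finger opening in m; f_grip is the grip in N (None keeps the last); returns when the fingers have stopped.
- hold(seconds).
- inverse_kinematics(position, orientation): joint angles nearest the present ones, or None.
- observe(): the state.
- get_image(name): name is "scene" or "side" or "wrist"; returns (picture, depth): 420x560x3 uint8, red, green, blue; 420x560 float32, m along the optical axis (not along the pixel's ray), 0 where there is no reading.
- get_calibration(name): a dict with "intrinsics" (3x3 intrinsics, pixels), "world_from_camera" (4x4, takes a point from camera to world coordinates). Camera axes: x right, y down, z forward; pixel columns grow to the right and rows downward; lengths in m; the calibration is good to about 2 mm. A picture is of the moment at which its call begins: read the wrist's pose just before it. get_calibration takes no time and is no camera call; for the wrist camera it gives the pose at the moment of the call.
A pose or a line that the arm cannot do raises Unreachable and nothing moves.
- job_done(): hands the job in, once; it reports no verdict.
The state is a dict: "time_s": time; "q": joint angles; "joint_velocities": joint speeds; "joint_torque": joint torques, N m; "eef_pos": TCP position; "tcp_rot": TCP orientation; "ft_force": force on the tool from outside, world axes, zero at the start; "torque": the same for the moment, N m; "opening": finger opening in m.
Only numpy, scipy, OpenCV 4.12 (cv2) and the standard library are available. Lean on these libraries where they do the work, as an engineer would, in place of code of your own. Each camera call takes 0.05 s, during which the arm holds its last target.

## Task

Tip all four glass vials out of the blue spouted jug into the shallow steel dish: first bring the spout down close over the dish, no more than about 30 mm above its rim, and keep it there while you pour so that none bounces out. Then stand the empty jug upright in the middle of the green mat, leaving the dish where it is and the other things on the table undisturbed.

Things in the scene. Friction and masses are not known exactly. Their poses are not given: they have to be found in the camera images.
- jug_grip (a point): Middle of the jug's white handle bar: straight, level, along the jug's x, 94 mm long (57 mm behind to 37 mm ahead of this point), 14 mm wide, 18 mm high, held only by a post at its rear end. This point is 85 mm above the jug's underside and 33 mm above the tops of its side walls. Axes are the jug's: x towards the spout, z up.
- jug_center (a point): Blue plastic jug: a spouted open trough 149 mm long, 74 mm wide, 94 mm high over the handle, about 160 g empty (varies). This point is 45 mm above its flat underside, near the middle of its 85 mm long foot, 2 mm ahead of the handle point. x to the spout, z up. Walls 4 mm thick, 52 mm high. Starts upright on the table, spout towards the robot's side, within about 40 degrees of world -x.
- jug_lip (a point): Middle of the 74 mm wide pouring lip, in the jug's frame 92 mm ahead (x) of the handle point and 40 mm below it, 45 mm above the underside. Behind it a ramp falls at 28 degrees to the jug's flat floor, so the vials leave only once the jug is tipped spout down beyond about 28 degrees; about 63 degrees empties it. Axes as the jug's.
- dish: Round shallow stainless steel dish, 160 mm across the rim, 124 mm across the foot, 26 mm high, inner floor 4 mm up, 350 g, loose on the table. Origin at the centre of its underside, z up.
- mat: Green mat 180 x 180 mm, 4 mm thick, fixed to the table; the place for the empty jug. Origin at the centre of its underside, z up.
- vial0: One of four equal amber glass vials with an aluminium cap, 38 mm long, 18 mm diameter, 14 g, smooth, lying in the jug at the start. Origin at its centre, x along its length.
- vial1: One of four equal amber glass vials with an aluminium cap, 38 mm long, 18 mm diameter, 14 g, smooth, lying in the jug at the start. Origin at its centre, x along its length.
- vial2: One of four equal amber glass vials with an aluminium cap, 38 mm long, 18 mm diameter, 14 g, smooth, lying in the jug at the start. Origin at its centre, x along its length.
- vial3: One of four equal amber glass vials with an aluminium cap, 38 mm long, 18 mm diameter, 14 g, smooth, lying in the jug at the start. Origin at its centre, x along its length.
- ointment_jar: Bystander: closed grey jar with a white cap, 56 mm diameter, 50 mm high. Origin under its centre.
- tape_roll: Bystander: white tape roll, 80 mm diameter, 25 mm high, lying flat. Origin under its centre.
- plaster_box: Bystander: orange box 60 x 90 x 35 mm high. Origin under its centre.
- gauze_box: Bystander: white box 90 x 120 x 50 mm high. Origin under its centre.
Things that resemble listed ones, but are neither listed nor needed, are in the scene too. Of the things shaped like the part that bears jug_grip, the blue one is meant.

How it is judged:
By the outcome, as a careful person would: the job done as asked, in the order asked, and still so for the second after the job is handed in, with the robot touching nothing.
It also fails if it takes over 67 s, if anything falls off the work surface, if the arm or the gripper's body presses on something with over 40 N, if the wrist force passes 120 N, or if a joint passes its speed limit or range.

## Working session

There is one attempt and no reset: what is moved stays moved. The work goes in short steps, each a Python script; the robot and the scene stay as the last script left them, time stands still between calls to the robot, and variables do not carry over. Pictures are saved under pics/ and viewed, and the job is handed in when it is done.

```bash
ls; mkdir -p pics
cat > h.py <<'E'
import numpy as np, cv2
from plant import *
def snap(name,fn):
    cal=get_calibration(name); im,d=get_image(name)
    cv2.imwrite('pics/'+fn+'.png',cv2.cvtColor(im,cv2.COLOR_RGB2BGR))
    np.savez('pics/'+fn+'.npz',im=im,d=d,K=cal['intrinsics'],T=cal['world_from_camera'])
    return im,d,cal
def cloud(fn):
    z=np.load('pics/'+fn+'.npz'); d=z['d'];K=z['K'];T=z['T']
    v,u=np.mgrid[:d.shape[0],:d.shape[1]]
    P=np.stack([(u-K[0,2])/K[0,0]*d,(v-K[1,2])/K[1,1]*d,d],-1)
    W=P@T[:3,:3].T+T[:3,3]; W[d==0]=np.nan
    return z['im'],W
E
python3 - <<'E'
from h import *
s=observe();print(s)
for n in('scene','side','wrist'):
    snap(n,n+'0')
E
```

```text
pics
{'time_s': 0.0, 'q': array([ 1.20491854e+00,  2.21244140e-01,  1.52761926e+00,  7.71942512e-07,
        1.39470438e+00, -1.26093755e-01]), 'joint_velocities': array([-0.00275334, -0.00062553, -0.00020199, -0.00050536,  0.00024003,
       -0.00104472]), 'joint_torque': array([ 2.11932984e-04, -4.96891451e+01, -3.89404643e+01, -1.62704923e-04,
        1.09435953e-02, -2.77827110e-05]), 'eef_pos': array([0.14819111, 0.60648785, 0.20028384]), 'tcp_rot': array([-1.69727473,  1.5688212 , -1.9370589 ]), 'ft_force': array([ 0.3771604 , -0.35689229, -0.3271701 ]), 'torque': array([ 0.01852363, -0.04235934, -0.0079688 ]), 'opening': 0.0852864256228523}
```

View pics/scene0.png

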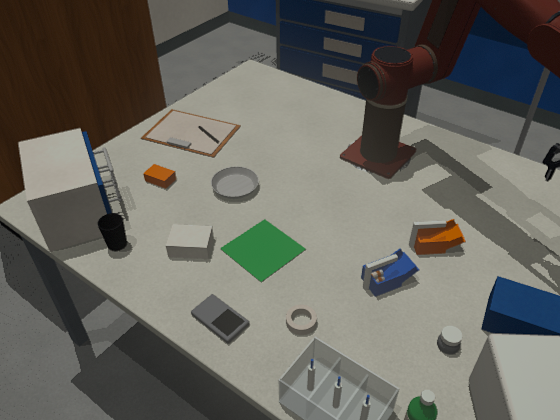

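View pics/side0.png

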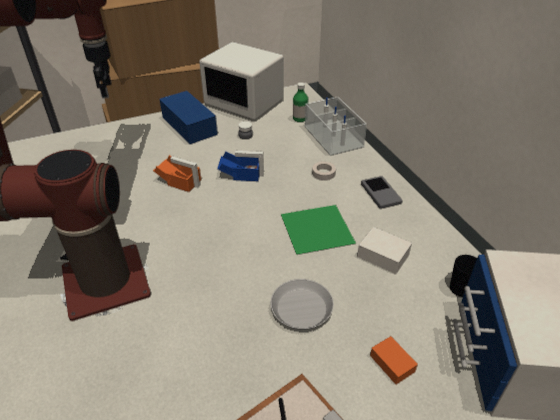

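View pics/wrist0.png

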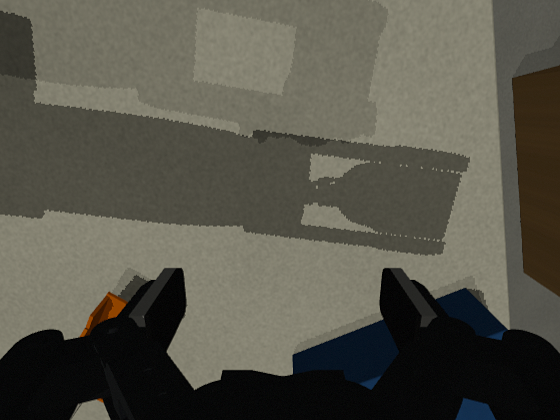

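The scene view shows two things that could be the jug: the blue spouted one with vials at scene (390,270) / side (241,167), and an orange look-alike at (437,236) / side (178,174). I choose the blue one. The dish is at (236,184) and the mat at (263,249). Next I measure them and check a close crop.

Run:
```python
from h import *
for fn in('scene0','side0'):
    im,W=cloud(fn)
    hsv=cv2.cvtColor(im,cv2.COLOR_RGB2HSV)
    H,S,V=[hsv[...,i].astype(int) for i in range(3)]
    if fn=='scene0':
        jb=(slice(235,300),slice(350,425)); db=(slice(160,210),slice(200,270)); mb=(slice(215,285),slice(215,310))
    else:
        jb=(slice(135,190),slice(212,272)); db=(slice(272,335),slice(262,342)); mb=(slice(200,258),slice(275,360))
    m=W[mb][(abs(H[mb]-60)<15)&(S[mb]>120)]
    m2=np.nan_to_num(m); r=cv2.minAreaRect((m2[:,:2]*1000).astype(np.float32)); print(fn,'mat',r,np.nanmedian(m[:,2]))
    w=W[db].reshape(-1,3); w=w[(w[:,2]>0.015)&(w[:,2]<.04)]
    print('dish rim',cv2.minEnclosingCircle((w[:,:2]*1000).astype(np.float32)),w[:,2].max(),np.median(w[:,2]))
    hh=W[jb]; w=hh[(hh[...,2]>.078)&(hh[...,2]<.105)]
    print('handle',len(w),cv2.minAreaRect((w[:,:2]*1000).astype(np.float32)),np.percentile(w[:,2],[5,50,95]))
    bl=(abs(H[jb]-113)<15)&(S[jb]>120)
    w=hh[bl&(hh[...,2]>.01)&(hh[...,2]<.07)]
    print('blue',len(w),cv2.minAreaRect((w[:,:2]*1000).astype(np.float32)),w[:,2].max())
    c=im[jb]; cv2.imwrite('pics/crop_%s.png'%fn,cv2.resize(c[...,::-1],None,fx=7,fy=7,interpolation=cv2.INTER_CUBIC))
    # others
    Z=W[...,2]; 
    mask=((Z>.015)&(Z<.3)&(W[...,0]>-.1)&(W[...,0]<1.2)).astype(np.uint8)
    n,l,st,c=cv2.connectedComponentsWithStats(mask)
    for i in range(1,n):
        if st[i,4]>60:
            q=W[l==i]; print(st[i,:4],q.min(0).round(3),q.max(0).round(3))
```

```text
scene0 mat ((356.0779724121094, 2.2879638671875), (182.54891967773438, 703.2324829101562), 81.28101348876953) 0.0035599009828541917
dish rim ((445.3732604980469, -291.5679626464844), 85.3873062133789) 0.03224105027165303 0.021046712571814563
handle 243 ((525.7893676757812, 299.4643249511719), (18.61551284790039, 94.81697845458984), 60.661590576171875) [0.07993843 0.09162624 0.09658935]
blue 485 ((494.4269104003906, 315.9289245605469), (75.3176498413086, 138.96530151367188), 61.798362731933594) 0.06901239506206136
[  0   0 148 112] [-0.1   -1.346  0.015] [ 0.67  -1.303  0.3  ]
[355  76  77  88] [-0.1   -0.093  0.015] [0.1   0.104 0.3  ]
[ 19 128 108 121] [ 0.684 -0.797  0.015] [ 1.    -0.36   0.206]
[543 159  14  23] [0.121 0.533 0.245] [0.152 0.568 0.3  ]
[143 164  33  22] [ 0.534 -0.571  0.015] [ 0.607 -0.465  0.041]
[211 166  48  33] [ 0.364 -0.372  0.015] [ 0.528 -0.215  0.032]
[409 219  57  33] [0.215 0.298 0.015] [0.365 0.436 0.1  ]
[166 224  47  33] [ 0.664 -0.286  0.015] [ 0.805 -0.137  0.058]
[362 248  58  46] [0.419 0.25  0.015] [0.573 0.378 0.099]
[469 276  91 144] [0.355 0
[... 1094 characters left out ...]
0.277 0.015] [0.976 0.58  0.149]
[160  91  58  51] [0.339 0.55  0.015] [0.504 0.818 0.089]
[239 122  14  15] [0.572 0.495 0.015] [0.623 0.555 0.052]
[217 151  47  28] [0.418 0.243 0.015] [0.573 0.375 0.097]
[153 155  48  34] [0.221 0.276 0.015] [0.366 0.441 0.095]
[313 162  23  16] [0.721 0.157 0.015] [0.801 0.24  0.03 ]
[362 176  40  30] [ 0.836 -0.049  0.015] [0.922 0.094 0.022]
[ 29 182 101 115] [-0.1   -0.086  0.015] [0.102 0.014 0.3  ]
[358 227  54  44] [ 0.667 -0.296  0.015] [ 0.807 -0.144  0.054]
[450 250 110 170] [ 0.68  -0.779  0.015] [ 0.978 -0.368  0.205]
[271 279  63  51] [ 0.368 -0.377  0.015] [ 0.527 -0.216  0.029]
[371 337  47  45] [ 0.533 -0.574  0.015] [ 0.607 -0.474  0.041]
```

```bash
python3 -c "
import cv2,numpy as np
a=cv2.imread('pics/crop_scene0.png');b=cv2.imread('pics/crop_side0.png')
h=max(a.shape[0],b.shape[0]);c=np.zeros((h,a.shape[1]+b.shape[1],3),np.uint8);c[:a.shape[0],:a.shape[1]]=a;c[:b.shape[0],a.shape[1]:]=b
cv2.imwrite('pics/crops.png',cv2.resize(c,(790,int(h*790/c.shape[1]))))"
```

```text
(no output)
```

View pics/crops.png

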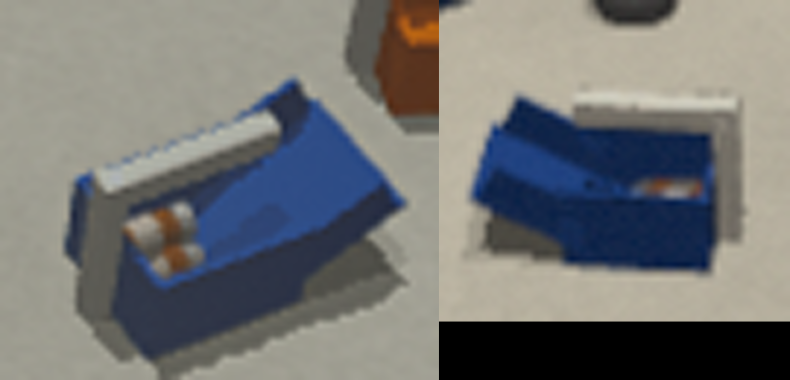

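The crops show the blue jug: white bar handle with its post at the rear, two or more vials visible at the rear end, and the spout pointing towards -x/+y, so yaw is about 151°. Next: refine the mat position and check reachability of the whole sequence.

```bash
cat >> h.py <<'E'
from scipy.spatial.transform import Rotation as R
def jugR(yaw,tilt): # tilt>0: spout down
    return R.from_euler('z',yaw)*R.from_euler('y',tilt)
def tool(grip,yaw,tilt,beta,sgn,off=(0,0,0)):
    """TCP pose for jug grip point; beta=hand leaning back in jug frame; off=grasp point in jug frame relative to grip"""
    J=jugR(yaw,tilt).as_matrix()
    x=np.array([np.sin(beta),0,-np.cos(beta)]); y=np.array([0,sgn,0.]); z=np.cross(x,y)
    M=J@np.stack([x,y,z],1)
    p=np.asarray(grip)+J@np.asarray(off)+0.019*M[:,0]
    return p,R.from_matrix(M).as_euler('xyz')
def lip2grip(lip,yaw,tilt):
    return np.asarray(lip)-jugR(yaw,tilt).apply([.092,0,-.040])
E
python3 - <<'E'
from h import *
for fn in('scene0','side0'):
    im,W=cloud(fn)
    hsv=cv2.cvtColor(im,cv2.COLOR_RGB2HSV).astype(int)
    mb=(slice(215,285),slice(215,310)) if fn=='scene0' else (slice(200,258),slice(275,360))
    h=hsv[mb]; m=W[mb][(abs(h[...,0]-60)<15)&(h[...,1]>120)]; m=m[np.isfinite(m).all(1)]
    print(fn,cv2.minAreaRect((m[:,:2]*1000).astype(np.float32)),m.mean(0))
D=np.radians
grip=np.array([.526,.2955,.085])+.010*np.array([np.cos(D(151)),np.sin(D(151)),0]); print(grip)
q0=observe()['q']
for sgn in(1,-1):
  for b in (0,15,30,40):
    p,o=tool(grip,D(151),0,D(b),sgn); q=inverse_kinematics(p,o); print(sgn,b,None if q is None else q.round(2))
    for yaw in (90,120,146,180,210):
      out=[]
      dish=np.array([.446,-.295,0])
      u=np.array([np.cos(D(yaw)),np.sin(D(yaw)),0])
      for t in (0,20,45,70):
        lip=dish-.045*u+[0,0,.048+(.06 if t==0 else 0)]
        q=inverse_kinematics(*tool(lip2grip(lip,D(yaw),D(t)),D(yaw),D(t),D(b),sgn))
        out.append(None if q is None else q.round(2).tolist())
      if out[0] and out[1] and out[3]: print('  ',yaw,out[0],out[1],out[2],out[3])
E
```

```text
scene0 ((614.442138671875, -37.329193115234375), (182.88121032714844, 180.03916931152344), 81.12651824951172) [ 0.61770653 -0.03557323  0.00358324]
side0 ((615.5460815429688, -41.51502227783203), (183.8389129638672, 178.8094482421875), 81.18524932861328) [ 0.61384934 -0.04514339  0.00173266]
[0.5172538 0.3003481 0.085    ]
1 0 [ 0.39  0.29  1.71 -0.    1.14  2.47]
   120 [-0.8, 0.36, 1.5, 0.0, 1.29, 1.82] [-0.73, 0.13, 1.87, -0.15, 0.81, 1.97] None [-0.42, -0.02, 2.48, 4.13, 0.73, -2.17]
   180 [-0.59, 0.34, 1.52, 0.0, 1.28, 0.98] [-0.73, 0.13, 1.87, 0.3, 0.89, 0.68] [-1.0, -0.08, 2.21, 0.99, 0.79, -0.07] [-1.31, 0.05, 2.41, 1.54, 1.14, -0.83]
   210 [-0.51, 0.24, 1.64, 0.0, 1.26, 0.54] [-0.73, 0.13, 1.87, 0.38, 1.06, 0.14] [-1.05, 0.1, 2.03, 0.87, 1.19, -0.42] [-1.31, 0.34, 2.05, 1.15, 1.49, -0.84]
1 15 [0.29 0.41 1.58 0.19 1.34 2.3 ]
   146 [-0.69, 0.6, 1.19, -0.03, 1.61, 1.48] [-0.71, 0.31, 1.63, 0.01, 1.12, 1.45] [-0.76, -0.09, 2.1, 0.14, 0.62, 1.31] [-0.85, -0.36, 2.52, 1.43, 0.21, -0.01]
   180 [-0.52, 0.54, 1.28, -0.13, 1.55, 1.07] [-0.63, 0.28, 1.66, 0.06, 1.13, 0.91] [-0.86,
[... 2620 characters left out ...]
0.8, -0.3, 2.34, 0.32, 0.44, -2.03]
-1 40 [ 0.16  0.68  1.33  0.41  1.7  -0.97]
   90 [-1.07, 0.74, 1.12, 0.33, 1.9, -1.06] [-0.99, 0.48, 1.43, 0.19, 1.52, -1.02] [-0.8, 0.15, 1.76, -0.07, 1.17, -0.78] [-0.51, -0.02, 2.02, -0.57, 0.95, -0.22]
   120 [-0.86, 0.95, 0.78, 0.14, 2.1, -1.36] [-0.83, 0.62, 1.24, 0.07, 1.62, -1.36] [-0.76, 0.19, 1.72, -0.03, 1.15, -1.27] [-0.63, -0.16, 2.15, -0.32, 0.69, -0.95]
   146 [-0.68, 1.02, 0.66, -0.06, 2.15, -1.67] [-0.69, 0.66, 1.18, -0.03, 1.65, -1.66] [-0.72, 0.2, 1.71, 0.01, 1.15, -1.7] [-0.78, -0.22, 2.2, 0.15, 0.65, -1.85]<sys>:0: UserWarning: Gimbal lock detected. Setting third angle to zero since it is not possible to uniquely determine all angles.
```

Run:
```python
from h import *
D=np.radians
grip=np.array([.5173,.3003,.085])
gripper_to(.05,80)
p,o=tool(grip,D(151),0,D(35),-1,(.005,0,0))
M=R.from_euler('xyz',o).as_matrix()
movep(p-.11*M[:,0],o)
s=observe();print(s['time_s'],s['eef_pos'],s['q'].round(2),s['opening'])
snap('wrist','w1')
im,W=cloud('w1')
m=(W[...,2]>.078)&(W[...,2]<.11)
n,l,st,c=cv2.connectedComponentsWithStats(m.astype(np.uint8))
for i in range(1,n):
    if st[i,4]>200:
        w=W[l==i]; print(st[i],cv2.minAreaRect((w[:,:2]*1000).astype(np.float32)),np.percentile(w[:,2],[2,50,98]))
```

```text
2.5917 [0.5579818  0.27875351 0.15991621] [ 0.13  0.62  1.2   0.36  1.82 -0.94] 0.05009737376379363
[ 187    0   52   70 1540] ((316.47100830078125, 334.17718505859375), (14.747797012329102, 91.81982421875), 41.270381927490234) [0.07952558 0.09393972 0.09613172]
[ 439    0  121   68 4796] ((456.59124755859375, 589.1107177734375), (119.8995132446289, 81.89929962158203), 57.090457916259766) [0.07889981 0.08609789 0.08741605]
[ 275  165   19  117 2055] ((525.5643310546875, 297.46771240234375), (14.004673957824707, 93.56204223632812), 61.788673400878906) [0.09199907 0.0950014  0.09654279]
```

View pics/w1.png

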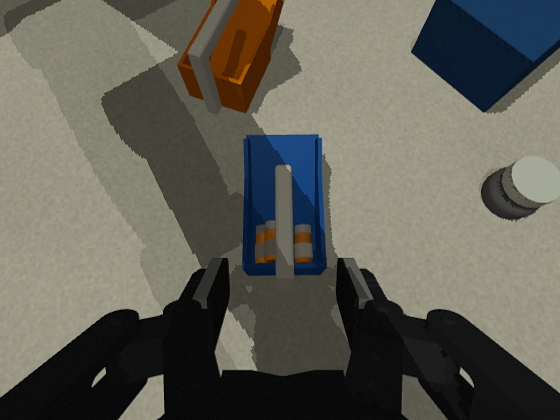

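The wrist view shows the blue jug between the fingers with its bar at px (284,165–280) and the vials at about (285,243). The bar measures 14.0 x 93.6 mm with its top at 95 mm, which matches the description; yaw is 151.8°. I will grasp and lift.

Run:
```python
from h import *
D=np.radians
yaw=D(151.8);grip=np.array([.5256,.2975,.085])+.010*np.array([np.cos(yaw),np.sin(yaw),0])
p,o=tool(grip,yaw,0,D(35),-1,(.005,0,0))
M=R.from_euler('xyz',o).as_matrix()
move_l(p-.06*M[:,0],feed=.15,rotation=o)
print(move_l(p,feed=.08,max_force=12))
s=observe();print(s['time_s'],s['eef_pos']-p,s['ft_force'])
gripper_to(.005,80)
s=observe();print(s['time_s'],s['opening'],s['ft_force'])
move_l(p+[0,0,.05],feed=.08)
s=observe();print(s['time_s'],s['opening'],s['ft_force'])
snap('wrist','w2'); snap('side','s2')
print(s['q'].round(2))
```

```text
False
4.0333 [4.75467675e-04 5.04503130e-05 4.07455448e-04] [0.33042871 0.10640118 0.65454521]
4.5333 0.00870875844766901 [ 1.69709321 -1.37022927  3.88182726]
5.3083 0.00835603042178109 [ 0.01720253  0.55635454 -1.31699752]
[ 0.19  0.56  1.37  0.37  1.7  -0.93]
```

View pics/w2.png

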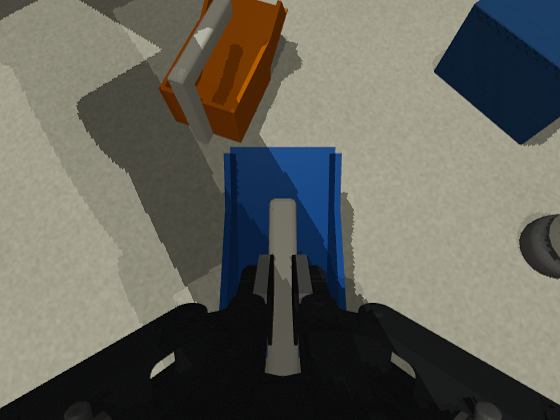

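View pics/s2.png

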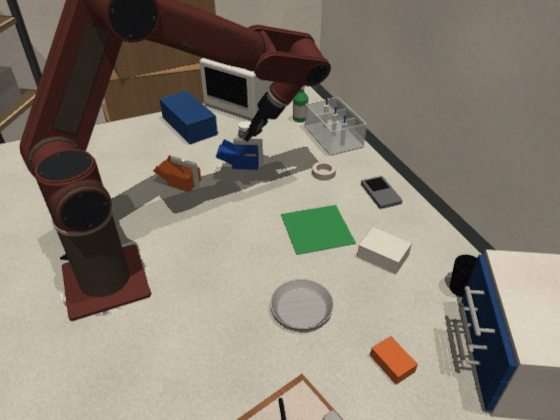

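```bash
cat >> h.py <<'E'
def jugcheck(fn,grip,yaw,tilt):
    """residuals of blue/white visible points in jug frame: bar top front part, floor ramp/lip"""
    im,W=cloud(fn); J=jugR(yaw,tilt).as_matrix(); L=(W-np.asarray(grip))@J*1000
    x,y,z=L[...,0],L[...,1],L[...,2]
    bar=(abs(y)<12)&(x>14)&(x<50)&(abs(z-9)<12); b=L[bar]
    if len(b)>50: 
        top=b[abs(b[:,2]-np.median(b[:,2]))<4]
        f=np.polyfit(top[:,0],top[:,2],1); print('bar top z',np.median(top[:,2]).round(1),'(9) slope deg',np.degrees(f[0]).round(1),'x end',np.percentile(top[:,0],98).round(1),'(37) y',np.median(top[:,1]).round(1))
    hsv=cv2.cvtColor(im,cv2.COLOR_RGB2HSV).astype(int)
    bl=(abs(hsv[...,0]-113)<15)&(hsv[...,1]>120)&(abs(y)<28)&(x>50)&(x<110)&(abs(z+50)<30); r=L[bl]
    if len(r)>50:
        f=np.polyfit(r[:,0],r[:,2],1); print('ramp slope',np.degrees(np.arctan(f[0])).round(1),'(28) lip x',np.percentile(r[:,0],99).round(1),'(92) z at 92',np.polyval(f,92).round(1),'(-40)')
E
python3 - <<'E'
from h import *
yaw=np.radians(151.8);grip=np.array([.5256,.2975,.135])+.010*np.array([np.cos(yaw),np.sin(yaw),0])
jugcheck('w1',grip-[0,0,.05],yaw,0)
jugcheck('w2',grip,yaw,0)
D=np.radians
s=observe(); print(s['eef_pos'],s['tcp_rot'])
# plan
dish=np.array([.446,-.295,0]); b=D(35)
for yw in (110,120,130,140,146):
    y2=D(yw);u=np.array([np.cos(y2),np.sin(y2),0]); out=[]
    for t,h in((0,.15),(18,.12),(18,.048),(30,.048),(40,.048),(50,.048),(60,.048),(68,.048)):
        lip=dish-.045*u+[0,0,h]
        q=inverse_kinematics(*tool(lip2grip(lip,y2,D(t)),y2,D(t),b,-1,(.005,0,0))); out.append(None if q is None else q.round(2).tolist())
    print(yw,*out,sep='\n  ')
E
```

```text
bar top z 9.9 (9) slope deg -0.3 x end 36.0 (37) y 0.2
ramp slope 27.7 (28) lip x 92.5 (92) z at 92 -37.6 (-40)
bar top z 8.8 (9) slope deg -0.9 x end 36.6 (37) y 0.7
ramp slope 27.2 (28) lip x 93.1 (92) z at 92 -39.7 (-40)
[0.50228195 0.30961323 0.11872382] [-3.14002615  0.9589473   2.65065874]
110
  [-0.92, 0.77, 0.95, 0.19, 2.0, -1.24]
  [-0.87, 0.48, 1.29, 0.1, 1.65, -1.23]
  [-0.87, 0.54, 1.35, 0.1, 1.53, -1.24]
  [-0.83, 0.34, 1.56, 0.03, 1.32, -1.19]
  [-0.78, 0.19, 1.73, -0.04, 1.14, -1.11]
  [-0.71, 0.06, 1.89, -0.15, 0.97, -0.99]
  [-0.64, -0.06, 2.04, -0.33, 0.82, -0.8]
  [-0.56, -0.13, 2.15, -0.53, 0.72, -0.58]
120
  [-0.85, 0.82, 0.87, 0.12, 2.05, -1.35]
  [-0.82, 0.51, 1.25, 0.07, 1.67, -1.35]
  [-0.82, 0.57, 1.3, 0.06, 1.56, -1.36]
  [-0.79, 0.37, 1.53, 0.02, 1.33, -1.32]
  [-0.76, 0.2, 1.72, -0.03, 1.14, -1.28]
  [-0.72, 0.05, 1.89, -0.1, 0.95, -1.19]
  [-0.67, -0.08, 2.06, -0.23, 0.77, -1.06]
  [-0.62, -0.17, 2.19, -0.4, 0.63, -0.88]
130
  [-0.79, 0.86, 0.81, 0.06, 2.08, -1.47]
  [-0.77, 0.54, 1.21, 0.03, 1.69, -1.47]
  [-0.77, 0.6, 1.27, 0.03, 1.57, -1.48]
  [-0.76,
[... 157 characters left out ...]
[-0.68, -0.21, 2.22, -0.2, 0.57, -1.24]
140
  [-0.72, 0.88, 0.77, -0.01, 2.1, -1.59]
  [-0.72, 0.55, 1.19, -0.01, 1.69, -1.59]
  [-0.72, 0.61, 1.25, -0.01, 1.58, -1.59]
  [-0.73, 0.39, 1.5, -0.0, 1.34, -1.6]
  [-0.73, 0.21, 1.7, 0.0, 1.14, -1.6]
  [-0.73, 0.05, 1.9, 0.01, 0.94, -1.61]
  [-0.74, -0.11, 2.09, 0.03, 0.73, -1.63]
  [-0.74, -0.23, 2.24, 0.05, 0.56, -1.65]
146
  [-0.68, 0.89, 0.77, -0.06, 2.1, -1.67]
  [-0.69, 0.55, 1.19, -0.03, 1.69, -1.67]
  [-0.69, 0.61, 1.25, -0.03, 1.58, -1.67]
  [-0.7, 0.39, 1.5, -0.01, 1.34, -1.68]
  [-0.72, 0.22, 1.7, 0.01, 1.14, -1.7]
  [-0.74, 0.05, 1.9, 0.05, 0.94, -1.74]
  [-0.76, -0.11, 2.09, 0.11, 0.74, -1.8]
  [-0.79, -0.23, 2.24, 0.19, 0.58, -1.89]
```

The jug sits in the hand as planned, with residuals of about 1 mm and 1°. I'll carry it level to above the dish, pre-tilt it to 18° (vials hold until about 28°), and lower the lip.

Run:
```python
from h import *
D=np.radians; b=D(35)
dish=np.array([.446,-.295,0]); y2=D(140);u=np.array([np.cos(y2),np.sin(y2),0])
def pose(t,h): 
    return tool(lip2grip(dish-.045*u+[0,0,h],y2,D(t)),y2,D(t),b,-1,(.005,0,0))
s=observe()
move_l(s['eef_pos']+[0,0,.05],feed=.15)
p,o=pose(0,.14); move_l(p,feed=.25,rotation=o)
s=observe();print(s['time_s'],s['opening'],s['ft_force'],s['eef_pos']-p)
snap('wrist','w3')
im,W=cloud('w3'); 
p,o=pose(18,.10); move_l(p,feed=.12,rotation=o)
s=observe();print(s['time_s'],s['opening'],s['ft_force'],s['eef_pos']-p)
snap('wrist','w4'); snap('side','s4'); snap('scene','c4')
g=lip2grip(dish-.045*u+[0,0,.10],y2,D(18)); jugcheck('w4',g,y2,D(18))
for fn,sl in(('c4',(slice(150,215),slice(190,275))),('s4',(slice(265,340),slice(255,350)))):
    im,W=cloud(fn); cv2.imwrite('pics/%s_z.png'%fn,cv2.resize(im[...,::-1],None,fx=1,fy=1))
```

```text
8.7667 0.008529916964376176 [-0.07822706 -0.04994217 -2.45064508] [0.00020903 0.00064514 0.00020722]
9.3583 0.008655798919370279 [-0.73923888  0.01383021 -2.7317372 ] [-6.41460562e-05  4.15795412e-04  1.14777856e-03]
bar top z 12.3 (9) slope deg 2.3 x end 36.1 (37) y 0.4
ramp slope 30.7 (28) lip x 95.1 (92) z at 92 -33.2 (-40)
```

View pics/w4.png

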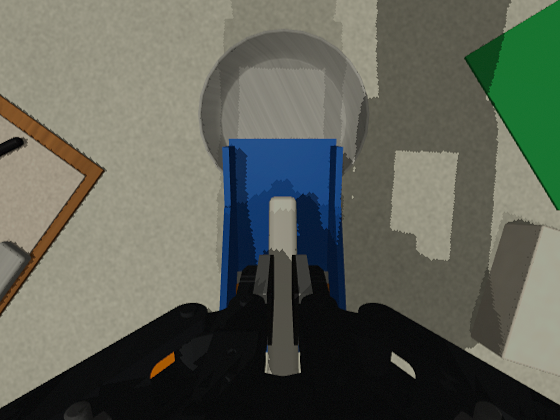

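View pics/s4.png

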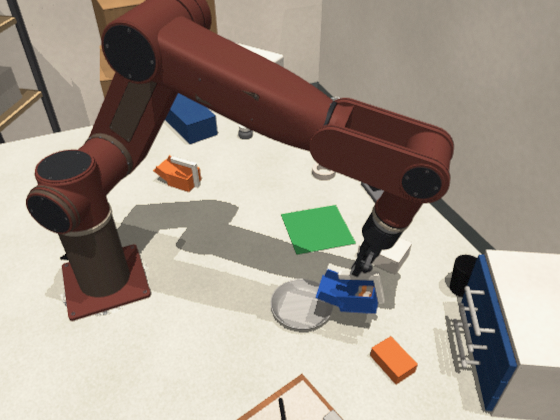

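View pics/c4.png

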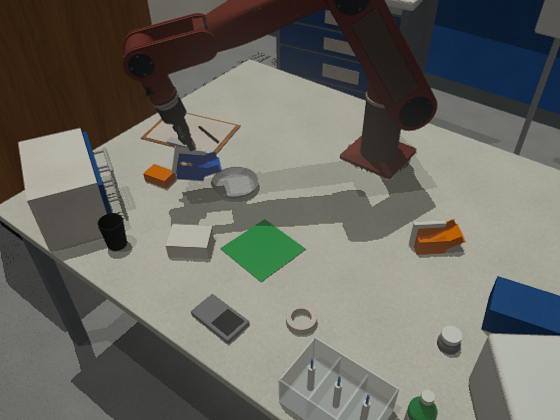

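Run:
```python
from h import *
D=np.radians
dish=np.array([.446,-.295,0]); y2=D(140);u=np.array([np.cos(y2),np.sin(y2),0])
jugcheck('w3',lip2grip(dish-.045*u+[0,0,.14],y2,0),y2,0)
hold(.2); s=observe(); print(s['time_s'],s['eef_pos']-tool(lip2grip(dish-.045*u+[0,0,.10],y2,D(18)),y2,D(18),D(35),-1,(.005,0,0))[0],s['tcp_rot'],s['joint_velocities'].round(3))
snap('wrist','w5')
g=lip2grip(dish-.045*u+[0,0,.10],y2,D(18)); jugcheck('w5',g,y2,D(18))
# dish centre from wrist view
im,W=cloud('w5'); w=W[0:240,190:380].reshape(-1,3)
w=w[(w[:,2]>.019)&(w[:,2]<.032)&(np.hypot(w[:,0]-.446,w[:,1]+.295)<.1)]
from scipy.optimize import least_squares
r=least_squares(lambda c:np.hypot(w[:,0]-c[0],w[:,1]-c[1])-.077,[.446,-.295],loss='soft_l1',f_scale=.003);print(r.x,w[:,2].max(),len(w))
```

```text
bar top z 9.1 (9) slope deg -0.8 x end 36.6 (37) y 0.1
ramp slope 27.1 (28) lip x 93.2 (92) z at 92 -39.4 (-40)
9.7083 [ 0.00014707 -0.00022501 -0.00093157] [3.14150031 1.27262848 2.44325736] [-0.002 -0.01   0.006  0.001 -0.003  0.001]
bar top z 10.1 (9) slope deg 2.1 x end 36.2 (37) y 0.8
ramp slope 30.7 (28) lip x 95.2 (92) z at 92 -35.5 (-40)
[ 0.44685657 -0.2949683 ] 0.029859927320309843 4003
```

The jug lagged the hand by about 3° while tilting (slip or pad compliance). I'll grip at 120 N, account for the lag, then lower and check.

```bash
cat >> h.py <<'E'
D=np.radians
dish=np.array([.4465,-.295,0]); y2=D(140);u=np.array([np.cos(y2),np.sin(y2),0])
def pour(t,h,delta,inset=.045):
    g=lip2grip(dish-inset*u+[0,0,h],y2,D(t))
    p,o=tool(g,y2,D(t),D(35-delta),-1,(.005,0,0)); return g,p,o
E
python3 - <<'E'
from h import *
gripper_to(.005,120)
g,p,o=pour(18,.10,3); move_l(p,feed=.05,rotation=o)
g,p,o=pour(18,.047,3); print(move_l(p,feed=.06,rotation=o,max_force=12)); hold(.2)
s=observe();print(s['time_s'],s['opening'],s['ft_force'],s['eef_pos']-p)
snap('wrist','w6'); snap('side','s6'); jugcheck('w6',g,y2,D(18))
E
```

```text
False
11.4583 0.006854481210275041 [ 0.29858687  0.41311009 -2.83951951] [ 0.00028493 -0.00021232  0.00059464]
bar top z 10.7 (9) slope deg 0.1 x end 35.9 (37) y 0.2
ramp slope 28.1 (28) lip x 93.0 (92) z at 92 -36.8 (-40)
```

View pics/w6.png

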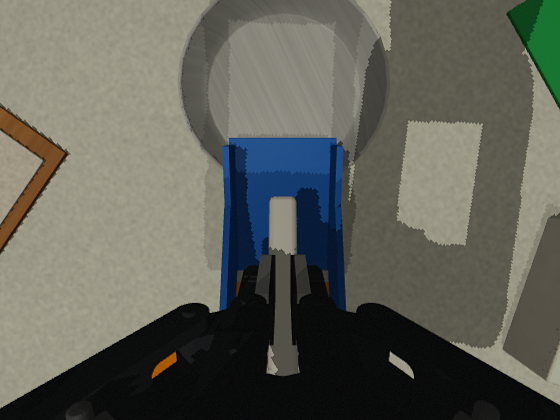

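```bash
python3 -c "
import cv2
cv2.imwrite('pics/s6c.png',cv2.resize(cv2.imread('pics/s6.png')[220:350,240:410],None,fx=4.5,fy=4.5,interpolation=2))"
```

```text
(no output)
```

View pics/s6c.png

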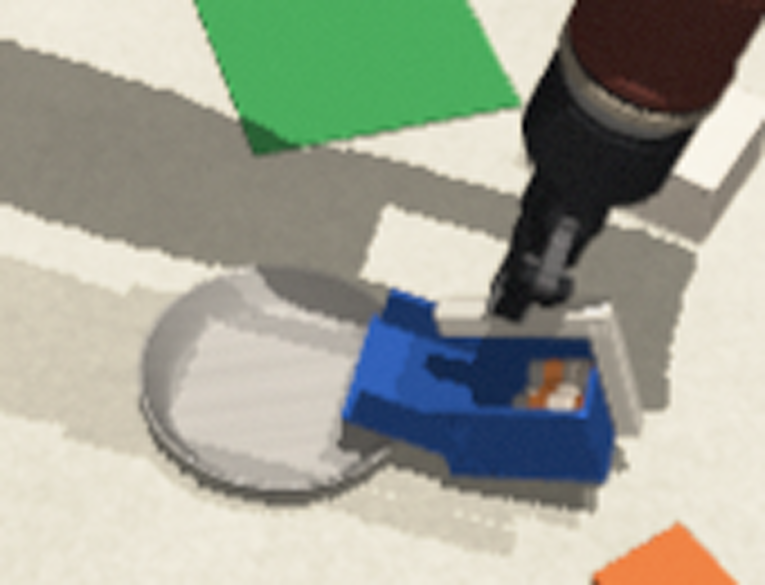

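The lip (px row 138 in the wrist view) is about 30 mm inside the near rim and about 22 mm above it, and the vials are still at the rear. Next I tilt about the lip in steps.

Run:
```python
from h import *
for i,(t,dl) in enumerate(((30,4),(38,5))):
    g,p,o=pour(t,.044,dl); print(move_l(p,feed=.05,rotation=o,max_force=20)); hold(.2)
    s=observe();print(s['time_s'],s['opening'],s['ft_force'],s['torque'],s['eef_pos']-p)
    snap('wrist','w7%d'%i);jugcheck('w7%d'%i,g,y2,D(t))
```

```text
False
12.2 0.006975669772691008 [ 0.46714861 -0.38766964 -2.45136454] [ 0.00890867  0.07059604 -0.00281785] [ 0.00048751 -0.00061801 -0.00038187]
bar top z 10.1 (9) slope deg 0.6 x end 35.9 (37) y 0.9
ramp slope 28.5 (28) lip x 94.7 (92) z at 92 -37.0 (-40)
False
12.825 0.00750661086976746 [-0.27195392  0.7024689  -2.23169383] [0.10429414 0.10006082 0.01183695] [ 6.44237085e-04 -7.70812621e-04  5.11599188e-05]
bar top z 10.3 (9) slope deg -0.2 x end 35.9 (37) y 0.9
ramp slope 28.5 (28) lip x 92.7 (92) z at 92 -36.6 (-40)
```

View pics/w71.png

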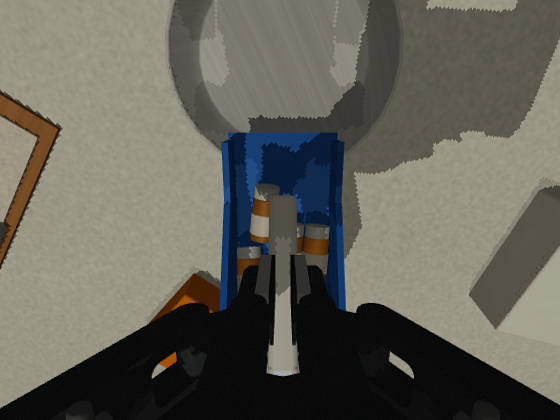

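Run:
```python
from h import *
for i,(t,dl) in enumerate(((45,5),(51,5.5),(57,6))):
    g,p,o=pour(t,.044,dl); print(move_l(p,feed=.035,rotation=o,max_force=20)); hold(.3)
    s=observe();print(s['time_s'],s['opening'],s['ft_force'],s['eef_pos']-p)
    snap('wrist','w8%d'%i);jugcheck('w8%d'%i,g,y2,D(t))
ims=[cv2.imread('pics/w8%d.png'%i)[:300,130:430] for i in range(3)]
cv2.imwrite('pics/w8.png',cv2.resize(np.hstack(ims),(800,267)))
```

```text
False
13.6083 0.007015261612806871 [ 0.5948558  -0.29073704 -2.58927903] [ 0.00039088 -0.00042931  0.00010745]
bar top z 10.2 (9) slope deg -0.7 x end 35.8 (37) y 0.6
ramp slope 28.0 (28) lip x 92.4 (92) z at 92 -37.1 (-40)
False
14.35 0.006911759942846372 [-0.07641549  0.21058014 -1.21576699] [ 0.0004369  -0.00044642  0.0002556 ]
bar top z 10.6 (9) slope deg -0.0 x end 35.7 (37) y 0.8
ramp slope 28.5 (28) lip x 93.1 (92) z at 92 -36.3 (-40)
False
15.0917 0.00698377726514412 [-0.31586632 -0.77986538 -2.23725897] [ 0.0004989  -0.00050011  0.00043083]
bar top z 10.6 (9) slope deg 0.3 x end 35.5 (37) y 0.4
ramp slope 28.5 (28) lip x 92.8 (92) z at 92 -36.2 (-40)
```

View pics/w8.png

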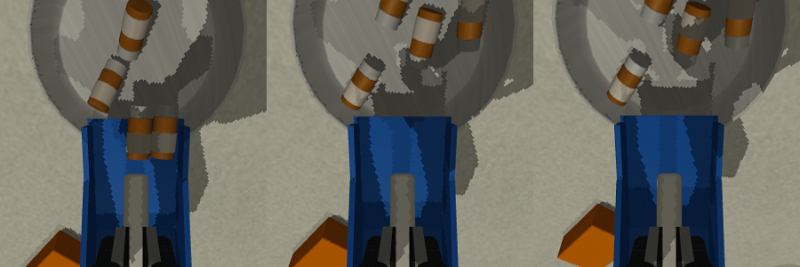

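Run:
```python
from h import *
g,p,o=pour(65,.046,6.5); print(move_l(p,feed=.05,rotation=o,max_force=20)); hold(.3)
s=observe();print(s['time_s'],s['ft_force'])
snap('wrist','w9');snap('side','s9');jugcheck('w9',g,y2,D(65))
cv2.imwrite('pics/s9c.png',cv2.resize(cv2.imread('pics/s9.png')[220:350,240:410],None,fx=4.5,fy=4.5,interpolation=2))
```

```text
False
15.825 [ 0.35159977 -0.91479482 -2.80323312]
bar top z 10.4 (9) slope deg 0.4 x end 35.0 (37) y 0.9
ramp slope 27.9 (28) lip x 92.3 (92) z at 92 -36.4 (-40)
```

View pics/w9.png

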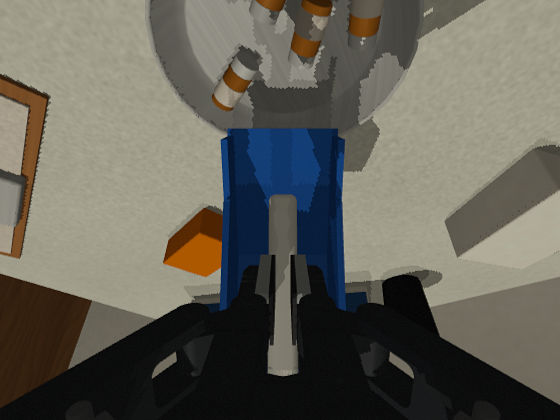

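View pics/s9c.png

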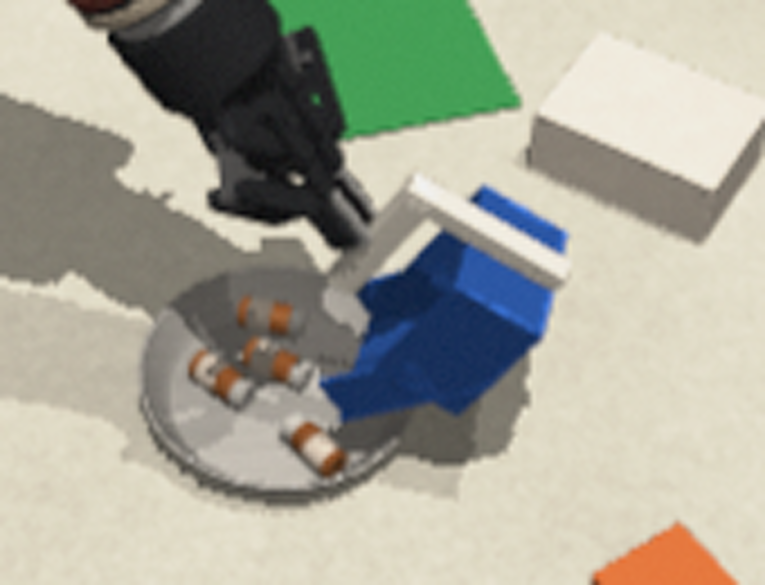

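The views show all four vials lying in the dish (side crop (265,317), (278,365), (220,378), (315,445)) and the jug empty. I'll raise it, bring it level over the mat and measure again.

```bash
cat >> h.py <<'E'
mat=np.array([.615,-.0393,0]); y3=D(171); u3=np.array([np.cos(y3),np.sin(y3),0])
def place(h,delta):
    g=mat-.002*u3+[0,0,.089+h]
    p,o=tool(g,y3,0,D(35-delta),-1,(.005,0,0)); return g,p,o
E
python3 - <<'E'
from h import *
g,p,o=pour(65,.116,6.5); move_l(p,feed=.12,rotation=o)
g,p,o=place(.09,4); move_l(p,feed=.2,rotation=o);hold(.2)
s=observe();print(s['time_s'],s['eef_pos']-p,s['opening'],s['ft_force'],s['q'].round(2))
snap('wrist','w10');jugcheck('w10',g,y3,0)
snap('scene','c10'); snap('side','s10')
im,W=cloud('w10')
hsv=cv2.cvtColor(im,cv2.COLOR_RGB2HSV).astype(int)
m=(abs(hsv[...,0]-60)<15)&(hsv[...,1]>120)&(W[...,2]<.02); w=W[m]
print(cv2.minAreaRect((w[:,:2]*1000).astype(np.float32)),w[:,2].mean())
E
```

```text
18.5917 [ 1.26822316e-05 -5.88528502e-04  8.88580316e-04] 0.006920439704291948 [ 0.12599387  0.16177679 -2.12733392] [-0.18  0.68  1.08 -0.01  1.92 -1.6 ]
bar top z 8.6 (9) slope deg -4.5 x end 37.0 (37) y 0.9
ramp slope 23.5 (28) lip x 90.5 (92) z at 92 -42.9 (-40)
((585.8770141601562, -34.376060485839844), (179.8399658203125, 119.3243408203125), 81.25907897949219) 0.0053161150361883
```

View pics/w10.png

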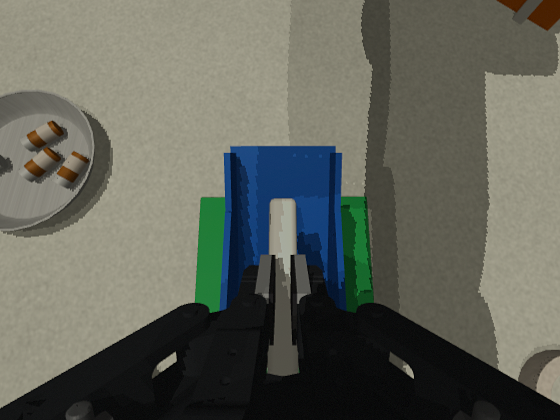

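View pics/s10.png

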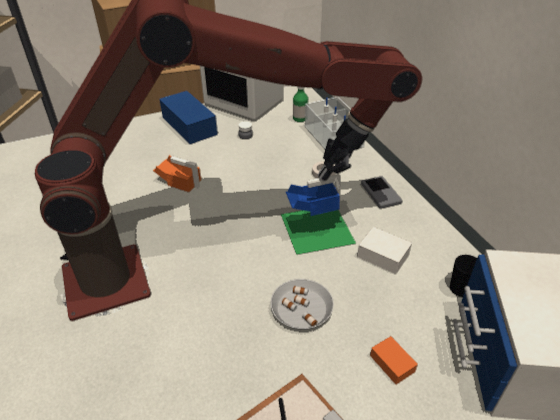

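The jug is back at its original seat in the hand (the lag was elastic), so the correction is 0. The mat centre from the wrist view, (0.616,-0.039), agrees with the first measurement. I'll place it.

Run:
```python
from h import *
g,p,o=place(.04,0); move_l(p,feed=.12,rotation=o);hold(.1)
snap('wrist','w11');jugcheck('w11',g,y3,0)
g,p,o=place(.006,0); print(move_l(p,feed=.08,max_force=8))
g,p,o=place(-.003,0); print(move_l(p,feed=.02,max_force=5))
s=observe();print(s['time_s'],s['eef_pos']-p,s['ft_force'])
snap('wrist','w12');jugcheck('w12',g+[0,0,.003],y3,0)
gripper_to(.045,40); hold(.2)
s=observe();print(s['time_s'],s['opening'],s['ft_force'])
M=R.from_euler('xyz',s['tcp_rot']).as_matrix()
move_l(s['eef_pos']-.12*M[:,0],feed=.12)
hold(.5)
snap('wrist','w13');jugcheck('w13',g+[0,0,.003],y3,0); snap('side','s13'); snap('scene','c13'); print(observe()['time_s'])
im,W=cloud('w13'); m=(W[...,2]>.085)&(W[...,2]<.11)&(np.hypot(W[...,0]-.615,W[...,1]+.04)<.1); w=W[m]
print(cv2.minAreaRect((w[:,:2]*1000).astype(np.float32)),np.median(w[:,2]))
```

```text
bar top z 10.1 (9) slope deg -1.4 x end 36.1 (37) y -0.1
ramp slope 26.6 (28) lip x 91.9 (92) z at 92 -38.5 (-40)
False
True
20.4 [ 0.00065207 -0.00014128  0.0036883 ] [1.02965339 0.28762866 4.43636401]
bar top z 10.0 (9) slope deg -0.5 x end 35.9 (37) y 0.1
ramp slope 27.6 (28) lip x 92.7 (92) z at 92 -37.8 (-40)
21.1 0.04499365888893571 [ 0.86369058 -0.51696007  0.15758093]
bar top z 10.1 (9) slope deg -1.1 x end 36.3 (37) y -0.4
ramp slope 27.5 (28) lip x 92.7 (92) z at 92 -37.8 (-40)
22.9
((626.787841796875, -41.23701095581055), (13.91689682006836, 93.78726959228516), 81.22492980957031) 0.09902028106224078
```

View pics/w13.png

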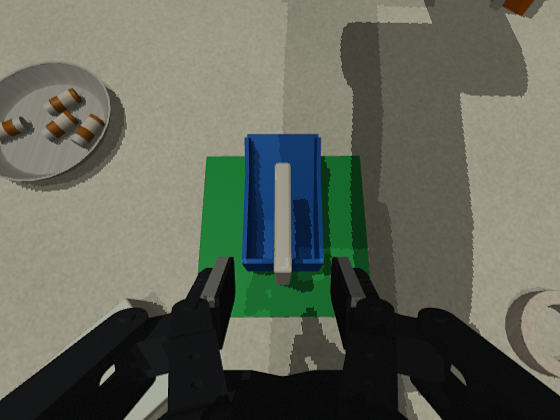

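View pics/s13.png

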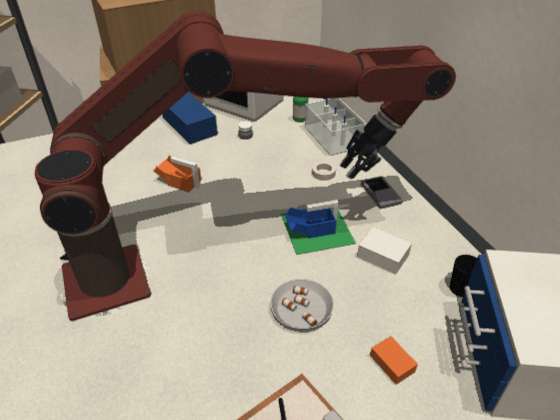

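View pics/c13.png

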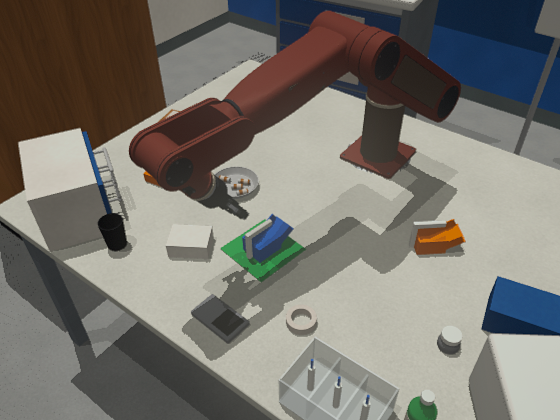

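Run:
```python
from h import *
im,W=cloud('s13'); w=W[272:335,262:342].reshape(-1,3); w=w[(w[:,2]>.015)&(w[:,2]<.04)]
print('dish',w.min(0).round(3),w.max(0).round(3))
print(job_done(),observe()['time_s'])
```

```text
dish [ 0.368 -0.376  0.015] [ 0.527 -0.216  0.03 ]
the job is handed in; nothing more can be done
the job is handed in; nothing more can be done
```

All four vials are in the steel dish and the empty blue jug is standing upright in the middle of the green mat. I handed the job in just after 23 s on the robot's clock; `job_done` gives no verdict.

- **Pour:** I gripped the jug by its bar and carried it level. The lip came down to roughly 20 mm above the dish rim, at 18° of tilt with the vials still inside. I kept it there while tipping in steps to 65°; all four were out by 57°.
- **Jug on the mat:** its centre measured (0.615, -0.039), within 1 mm of the measured mat centre. It is level to about 1°, with the handle top at 99 mm, as expected on the 4 mm mat.
- **Dish and other things:** the dish's measured outline matches the start to within 1 mm. The other things look undisturbed in the last pictures. I did not re-measure them, and the plaster box is partly hidden behind the arm in the scene view.
- **One disagreement:** the jug lagged the hand by about 3 to 6° while tilted. I raised the grip to 120 N and corrected for the lag during the pour. It sprang back once the jug was level, so I dropped the correction before placing.

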